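# Line up the turned chair feet by height on the sample rail

### The arm

A 6-joint arm with a two-finger parallel gripper is mounted at the origin on the work surface. World frame = base frame: x ahead of the robot, y to its left, z up, the work surface at z = 0. Lengths are in m, angles in rad, forces in N, time in s.
With the tool pointing down it reaches from about 0.35 to 0.85 m from the base axis. Payload 8.1 kg.
Tool frame: the origin (TCP) lies at the very end of the fingers, on their centre line; the grasp point (between the pads) lies 19 mm behind it; z points along the fingers, y is the line along which they close (so a half turn about z gives the same grasp; the last joint's range is limited). The gripper opens to 93 mm and grips with 3 to 60 N. Pads are 15 mm wide; open, the fingers measure 128 mm over their backs; the gripper's body (75 mm by 188 mm) begins 65 mm behind the grasp point.
Start: joints at [-1.328, 0.13, 1.488, -0, 1.523, -0.085], TCP at [0.193, -0.568, 0.219] pointing down, gripper open.
Joint ranges: [-2.96, 2.96], [-0.89, 2.26], [0.02, 2.5], [-1.34, 4.48], [0, 2.73], [-2.66, 2.66]. Speed limits (rad/s): [2.39, 2.39, 2.79, 3.14, 3.14, 3.14].

### API

Orientations are given as a rotation vector (axis times angle).
In Python, from plant import monitor, eyes, ticket gives the robot as it stands.
- The arm moves only by the tool arm_command, never from a script. Its argument "deltas" is a list that holds one entry, the list of rows, each a list of 6 numbers: the shift along the world's x, y, z in cm, then the turn, a rotation vector about the world's x, y, z in degrees. In form: [[[tx, ty, tz, rx, ry, rz], ...]]. A call has 1 to 12 rows; each row shifts and turns the commanded pose from where the row before left it; what a row does not reach is not made up. A row lasts 1/12 s, in which the tool goes at most 41.7 mm and 7.16 degrees, less where a joint would pass 70% of its speed; a pose out of reach is approached as far as the arm can. A call is refused whole if a number of a shift passes 4.17 or a number of a turn 7.16, either way. A call with a gripper value outside its range is refused whole. "gripper" is the opening, from -1 (shut) to 1 (fully open), set as the call begins (left out, the last holds). The fingers move at their own pace and stop on an object; "squeeze" is the grip in N (left out, the last holds). Time passes only in rows, so rows that do not move let the fingers close. It gives the time, the measured TCP pose, the force, the opening and the grip force at its end, in the units of the state.
- monitor.read_state(): the state, without advancing time (a new reading comes with each control period).
- eyes.read_camera(name): name is "side" or "top"; returns the picture (384x512x3 uint8, blue, green, red); there is no depth.
- eyes.camera_model(name): a dict with "fx", "fy", "cx", "cy" (pixels), "rvec" (rotation vector, rad) and "tvec" (3), from world to camera coordinates, as OpenCV has them. Camera axes: x right, y down, z forward; pixel columns grow to the right and rows downward; lengths in m; the calibration is good to about 2 mm. A picture is of the moment at which its call begins. camera_model takes no time and is no camera call.
- ticket.close_job(): hands the job in; it is judged then, once.
The state is a dict: "t": time; "q": joint angles; "dq": joint speeds; "joint_torque": joint torques, N m; "tool_pos": TCP position; "orientation": TCP orientation; "force": force on the tool from outside, world axes, zero at the start; "wrist_torque": the same for the moment, N m; "opening": finger opening in m; "gripper_force": force on a finger pad.
Only numpy, scipy, OpenCV 4.12 (cv2) and the standard library are available. Lean on these libraries where they do the work, as an engineer would, in place of code of your own. Each camera call takes 0.05 s, during which the arm holds its last target. There are 200 camera calls.

### The job

Stand the four turned beech feet upright on the four round pads of the sample rail, one centred on each pad, in order of height: the shortest on the pad beside the upright steel end stop, then rising pad by pad to the tallest at the other end. Leave the glue bottle standing where it is.

Things in the scene. Friction and masses are not known exactly. Their poses are not given: they have to be found in the camera images.
- foot_shortest: The shortest of four loose turned beech furniture feet: a plain upright cylinder, 40 mm tall and 36 mm in diameter, with a thin dark ring near each end and a small brass insert in its flat top; about 29 g. Origin at the centre of its underside, z up along its axis; it starts standing on the bench (z = 0) somewhere in front of the rail.
- foot_second: The second shortest of four loose turned beech furniture feet: a plain upright cylinder, 56 mm tall and 40 mm in diameter, with a thin dark ring near each end and a small brass insert in its flat top; about 49 g. Origin at the centre of its underside, z up along its axis; it starts standing on the bench (z = 0) somewhere in front of the rail.
- foot_third: The second tallest of four loose turned beech furniture feet: a plain upright cylinder, 72 mm tall and 44 mm in diameter, with a thin dark ring near each end and a small brass insert in its flat top; about 77 g. Origin at the centre of its underside, z up along its axis; it starts standing on the bench (z = 0) somewhere in front of the rail.
- foot_tallest: The tallest of four loose turned beech furniture feet: a plain upright cylinder, 88 mm tall and 48 mm in diameter, with a thin dark ring near each end and a small brass insert in its flat top; about 111 g. Origin at the centre of its underside, z up along its axis; it starts standing on the bench (z = 0) somewhere in front of the rail.
- pad_a: Round dark rubber pad, 60 mm in diameter, flush in the top of the fixed plywood rail (440 x 100 mm, 20 mm thick): one end pad. Order along the rail a, b, c, d, 85 mm between centres; either end may be the one with the steel stop. Origin at the pad's centre on the rail's top, 20 mm above the bench; z up, x across the rail away from the robot, y along it from d to a.
- pad_b: Round dark rubber pad, 60 mm in diameter, flush in the top of the fixed plywood rail (440 x 100 mm, 20 mm thick): the pad next to pad_a. Order along the rail a, b, c, d, 85 mm between centres; either end may be the one with the steel stop. Origin at the pad's centre on the rail's top, 20 mm above the bench; z up, x across the rail away from the robot, y along it from d to a.
- pad_c: Round dark rubber pad, 60 mm in diameter, flush in the top of the fixed plywood rail (440 x 100 mm, 20 mm thick): the pad next to pad_d. Order along the rail a, b, c, d, 85 mm between centres; either end may be the one with the steel stop. Origin at the pad's centre on the rail's top, 20 mm above the bench; z up, x across the rail away from the robot, y along it from d to a.
- pad_d: Round dark rubber pad, 60 mm in diameter, flush in the top of the fixed plywood rail (440 x 100 mm, 20 mm thick): the other end pad. Order along the rail a, b, c, d, 85 mm between centres; either end may be the one with the steel stop. Origin at the pad's centre on the rail's top, 20 mm above the bench; z up, x across the rail away from the robot, y along it from d to a.
- end_stop: Upright bare steel plate fixed across the rail at one end, 72.5 mm beyond that end pad's centre: 70 mm wide, 6 mm thick, 30 mm high above the rail. It marks the end where the row begins; the other end has only a small black thumb screw (18 mm wide, 8 mm high). Origin at the centre of its underside on the rail's top.
- glue_bottle: White plastic glue bottle with a red cap, 54 mm in diameter and 120 mm tall, loose, standing among the feet; not to be disturbed. (An open steel tin, 60 mm wide and 32 mm high, stands among them too.) Origin at the centre of its underside.
Not all that is in view belongs to the job. Leave any red look-alike of the foot_second alone.

How it is judged:
At the end, for the whole second after the job is handed in: Each foot stands upright (within 0.1 rad), at rest and released, on its own pad, its centre within 12 mm of the pad's centre and its underside on the rail (within 5 mm), in order of height with the shortest on the pad nearest the steel end stop (((horizontal distance between end_stop and pad_a below 0.12 m and horizontal distance between foot_shortest and pad_a below 0.012 m and z of foot_shortest in the frame of pad_a between -0.005 and 0.005 m and horizontal distance between foot_second and pad_b below 0.012 m and z of foot_second in the frame of pad_b between -0.005 and 0.005 m and horizontal distance between foot_third and pad_c below 0.012 m and z of foot_third in the frame of pad_c between -0.005 and 0.005 m and horizontal distance between foot_tallest and pad_d below 0.012 m and z of foot_tallest in the frame of pad_d between -0.005 and 0.005 m) or (horizontal distance between end_stop and pad_d below 0.12 m and horizontal distance between foot_shortest and pad_d below 0.012 m and z of foot_shortest in the frame of pad_d between -0.005 and 0.005 m and horizontal distance between foot_second and pad_c below 0.012 m and z of foot_second in the frame of pad_c between -0.005 and 0.005 m and horizontal distance between foot_third and pad_b below 0.012 m and z of foot_third in the frame of pad_b between -0.005 and 0.005 m and horizontal distance between foot_tallest and pad_a below 0.012 m and z of foot_tallest in the frame of pad_a between -0.005 and 0.005 m)) and angle between each of foot_shortest, foot_second, foot_third, foot_tallest's own z axis and vertical below 0.1 rad and linear speed of each of foot_shortest, foot_second, foot_third, foot_tallest below 0.02 m/s and angular speed of each of foot_shortest, foot_second, foot_third, foot_tallest below 0.2 rad/s); the robot touches nothing.
It fails at once if the glue bottle is knocked over or shifted by more than 30 mm (distance of glue_bottle from where it was at the start of the episode above 0.03 m or angle between glue_bottle's own z axis and vertical above 0.5 rad).
It also fails if it takes over 117 s, if anything falls off the work surface, if the arm or the gripper's body presses on something with over 40 N, if the wrist force passes 120 N, or if a joint passes its speed limit or range.

## Working session

There is one attempt and no reset: what is moved stays moved. The work goes in short steps, Python scripts to look and compute and a tool call to move; the robot and the scene stay as the last step left them, time stands still between calls to the robot, and variables do not carry over. Pictures are saved under pics/ and viewed, at most 14 in all, crops included, and the job is handed in when it is done.

Besides the shell and the picture viewer there is one more tool, called after "Call:" as name([rows], argument=value, ...), one row to a line, values as JSON. arm_command: Moves the arm, as the interface text tells. Its arguments: {"type":"object","properties":{"deltas":{"type":"array"},"gripper":{"type":"number"},"squeeze":{"type":"number"}},"required":["deltas"]}

```bash
mkdir -p pics; cat > h.py <<'E'
import cv2,numpy as np
from plant import monitor,eyes,ticket
def snap(n,f):
    im=eyes.read_camera(n); cv2.imwrite(f'pics/{f}.png',im); return im
E
python3 - <<'E'
from h import *
for n in('top','side'):
    im=snap(n,n+'0'); cv2.imwrite(f'pics/{n}0b.png',cv2.resize(im,(800,600),interpolation=cv2.INTER_CUBIC))
    m=eyes.camera_model(n);R=cv2.Rodrigues(np.array(m['rvec']))[0];print(n,m,-R.T@np.array(m['tvec']))
s=monitor.read_state();print(s)
E
```

```text
top {'fx': 434.99207021685635, 'fy': 434.99207021685635, 'cx': 258.06714552871375, 'cy': 193.05611464519632, 'rvec': array([ 2.12433923, -2.14195826,  0.19050241]), 'tvec': array([-0.03489376,  0.52145936,  1.02499237])} [ 0.33676055 -0.03311276  1.09965571]
side {'fx': 429.8693035534313, 'fy': 429.8693035534313, 'cx': 265.1327021656905, 'cy': 193.00203895320894, 'rvec': array([ 0.18274546, -2.753675  ,  1.32499146]), 'tvec': array([0.48298367, 0.09760315, 1.13794279])} [0.34429243 0.88732016 0.79488304]
{'t': 0.1, 'q': array([-1.32839202e+00,  1.31094563e-01,  1.48915240e+00, -2.27558238e-05,
        1.52297817e+00, -8.54075618e-02]), 'dq': array([-0.0008154 , -0.0021042 , -0.00243257, -0.00077015,  0.00031543,
       -0.00056269]), 'joint_torque': array([ 1.81086238e-03, -5.61337852e+01, -4.93097162e+01,  7.71661894e-02,
        2.91392725e-02, -8.22114089e-05]), 'tool_pos': array([ 0.19307169, -0.56755988,  0.21769688]), 'orientation': array([-3.09788318e+00, -5.12359628e-01,  2.36557183e-04]), 'force': array([ 0.29806232, -0.47833479, -0.04905983]), 'wrist_torque': array([ 0.05032748,  0.02712561, -0.00168584]), 'gripper_force': 0.0, 'opening': 0.09300801409792538}
```

View pics/top0b.png

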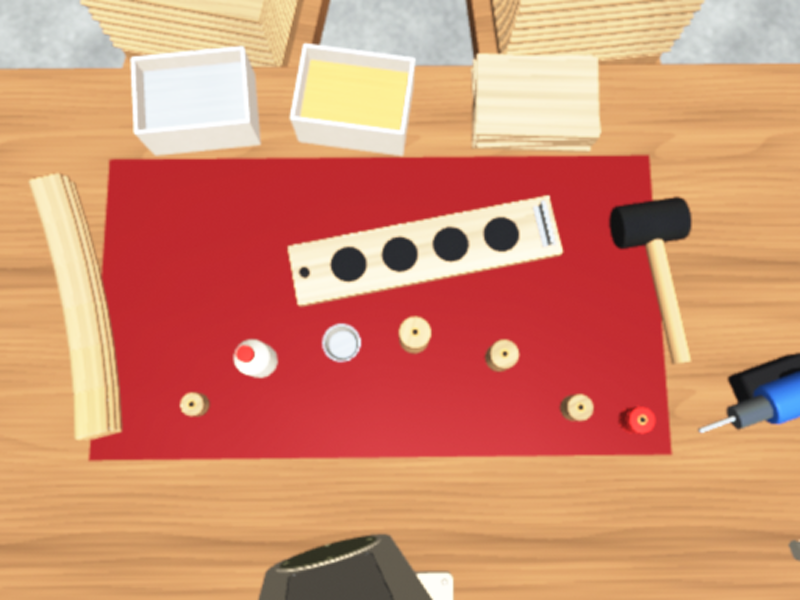

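View pics/side0b.png

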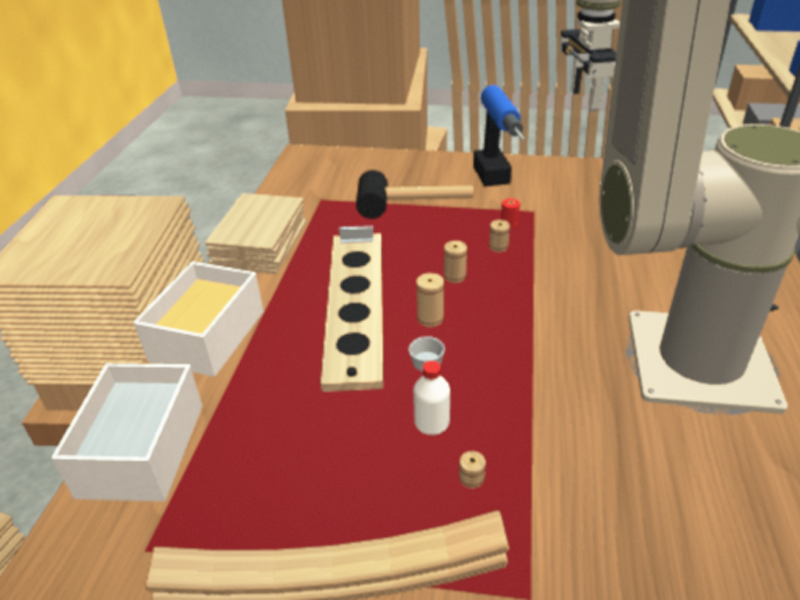

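The top view shows the steel stop at the rail's right end, (545,222) of 800x600. The pads run (348,264) to (501,234). Insert positions are tallest (415,331), third (505,353), second (580,406), shortest (192,404). The red look-alike is at (641,420). The side view agrees. Next I'll enlarge the feet for finer pixel positions.

```bash
python3 - <<'E'
import cv2,numpy as np
k=1.5625
P={'top0':[(192,404),(580,406),(505,353),(415,331)],'side0':[(473,461),(500,226),(455,246),(430,281)]}
rows=[]
for n,L in P.items():
    im=cv2.imread(f'pics/{n}.png');r=[]
    for u,v in L:
        u0,v0=int(u/k)-12,int(v/k)-12
        print(n,u0,v0)
        c=cv2.resize(im[v0:v0+25,u0:u0+25],(200,200),interpolation=cv2.INTER_NEAREST);r.append(c)
    rows.append(np.hstack(r))
    g=im.max(2); g=(g<75).astype(np.uint8)
    nn,l,s,c=cv2.connectedComponentsWithStats(g)
    for i in range(1,nn):
        if 60<s[i,4]<800: print('dark',s[i],c[i].round(2))
cv2.imwrite('pics/mont.png',np.vstack(rows))
E
```

```text
top0 110 246
top0 359 247
top0 311 213
top0 253 199
dark [310 140  21  20 334] [320.31 149.5 ]
dark [278 146  21  21 340] [287.98 155.81]
dark [245 152  22  21 343] [255.32 162.3 ]
dark [212 159  22  20 340] [222.69 168.6 ]
dark [466 227  46  47 710] [486.3  243.01]
dark [179 344  61  19 386] [209.44 352.92]
side0 290 283
side0 308 132
side0 279 145
side0 263 167
dark [399   0  20  46 411] [408.38  16.99]
dark [370   8  23   6  80] [380.32  11.22]
dark [359  19  35  41 315] [375.38  35.42]
dark [500  41  12  40 182] [506.63  63.86]
dark [303  72  24  47 616] [314.38 100.64]
dark [385 106  18  50 697] [393.56 130.46]
dark [228 110  19  30 476] [237.43 124.53]
dark [442 156  37  17  95] [455.25 164.74]
dark [220 162  16   9 110] [227.29 165.58]
dark [219 177  17  10 135] [226.84 181.64]
dark [217 195  19  11 162] [226.14 199.78]
dark [216 214  20  12 198] [225.47 219.54]
```

View pics/mont.png

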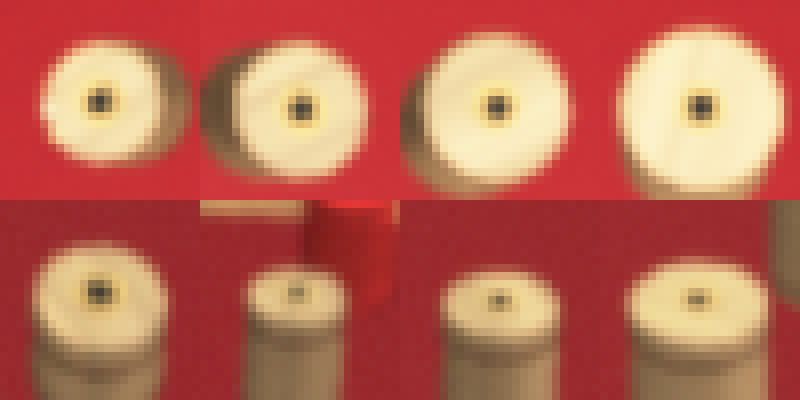

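The crop shows the brass inserts clearly in both views: shortest top (122.0,258.1) and side (301.9,294.0), with the others measured the same way. Now I'll triangulate.

```bash
cat >> h.py <<'E'
def cam(n):
    m=eyes.camera_model(n);K=np.array([[m['fx'],0,m['cx']],[0,m['fy'],m['cy']],[0,0,1]])
    return K,np.array(m['rvec']),np.array(m['tvec'])
def tri(a,b):
    r=[]
    Ps=[]
    for n in('top','side'):
        K,rv,t=cam(n);Ps.append(K@np.hstack([cv2.Rodrigues(rv)[0],t[:,None]]))
    X=cv2.triangulatePoints(Ps[0],Ps[1],np.array(a,float).T,np.array(b,float).T);return (X[:3]/X[3]).T
def atz(n,uv,z):
    K,rv,t=cam(n);R=cv2.Rodrigues(rv)[0];c=-R.T@t;d=(R.T@np.linalg.inv(K)@np.c_[np.array(uv,float),np.ones(len(uv))].T).T
    return c+d*((z-c[2])/d[:,2])[:,None]
E
python3 - <<'E'
from h import *
np.set_printoptions(precision=4,suppress=True)
a=[(122,258.1),(396.25,260),(322.75,225.9),(265.25,211.9)];b=[(301.9,294),(319.6,143),(291,157),(274.75,179)]
X=tri(a,b);print(X)
print([atz('top',[p],z)[0,:2] for p,z in zip(a,(.04,.056,.072,.088))]);print([atz('side',[p],z)[0,:2] for p,z in zip(b,(.04,.056,.072,.088))])
p=[(320.31,149.5),(287.98,155.81),(255.32,162.3),(222.69,168.6)];q=[(227.29,165.58),(226.84,181.64),(226.14,199.78),(225.47,219.54)]
print(tri(p,q),atz('top',p,.02),atz('side',q,.02))
k=1.5625
print('cap',atz('top',[(245/k,354/k)],.12),tri([(245/k,354/k)],[(432/k,368/k)]),'tin',atz('top',[(342/k,340/k)],.032),'red',atz('top',[(642/k,420/k)],.056))
E
```

```text
[[ 0.3653  0.2898  0.0395]
 [ 0.3552 -0.3807  0.0094]
 [ 0.4358 -0.1916  0.0716]
 [ 0.4681 -0.0554  0.087 ]]
[array([0.3657, 0.2896]), array([ 0.3553, -0.3659]), array([ 0.4363, -0.1916]), array([ 0.4687, -0.0554])]
[array([0.3649, 0.2902]), array([ 0.3536, -0.3054]), array([ 0.4352, -0.1909]), array([ 0.4672, -0.054 ])]
[[ 0.6378 -0.2004  0.0182]
 [ 0.6215 -0.1169  0.0186]
 [ 0.6053 -0.0331  0.0179]
 [ 0.5892  0.0502  0.0184]] [[ 0.6378 -0.2001  0.02  ]
 [ 0.6217 -0.1167  0.02  ]
 [ 0.6053 -0.033   0.02  ]
 [ 0.5895  0.0501  0.02  ]] [[ 0.6367 -0.1977  0.02  ]
 [ 0.6203 -0.1149  0.02  ]
 [ 0.6041 -0.0305  0.02  ]
 [ 0.5881  0.052   0.02  ]]
cap [[0.4332 0.1901 0.12  ]] [[0.4331 0.1916 0.1133]] tin [[0.4628 0.0579 0.032 ]] red [[ 0.3344 -0.3993  0.056 ]]
```

Call:
arm_command([
  [[1.35,2.19,0,0,0,6.85],[1.35,2.19,0,0,0,6.85],[1.35,2.19,0,0,0,6.85],[1.35,2.19,0,0,0,6.85],[1.35,2.19,0,0,0,6.85],[1.35,2.19,0,0,0,6.85],[1.35,2.19,0,0,0,6.85],[1.35,2.19,0,0,0,6.85],[1.35,2.19,0,0,0,6.85],[1.35,2.19,0,0,0,6.85],[1.35,2.19,0,0,0,6.85],[1.3,2.16,0,0,0,6.85]],
], gripper=1)

```text
t: 1.1
tool_pos: [0.355, -0.3042, 0.2183]
orientation: [-1.991, -2.429, -0.0]
force: [-0.5, -1.2, -0.0]
opening: 0.093
gripper_force: 0.0
```

```bash
python3 - <<'E'
from h import *
a=[(371.25,260)];b=[(319.6,143)]
print(tri(a,b),atz('top',a,.056),atz('side',b,.056))
E
```

```text
[[ 0.35474652 -0.30661883  0.05530055]] [[ 0.35580723 -0.3064876   0.056     ]] [[ 0.35362622 -0.30541997  0.056     ]]
```

Call:
arm_command([
  [[0,-0.15,-3,0,0,0],[0,0,-3.5,0,0,0],[0,0,-3.5,0,0,0],[0,0,-3.5,0,0,0],[0,0,-3.2,0,0,0],[0,0,-2,0,0,0],[0,0,-0.9,0,0,0],[0,0,0,0,0,0],[0,0,0,0,0,0]],
])

```text
t: 1.85
tool_pos: [0.3548, -0.3072, 0.0231]
orientation: [-1.999, -2.424, -0.0]
force: [0.0, -0.4, 0.3]
opening: 0.0935
gripper_force: 0.0
```

Call:
arm_command([
  [[0,0,0,0,0,0],[0,0,0,0,0,0],[0,0,0,0,0,0],[0,0,0,0,0,0],[0,0,0,0,0,0],[0,0,0,0,0,0],[0,0,0,0,0,0],[0,0,0,0,0,0],[0,0,0,0,0,0],[0,0,0,0,0,0],[0,0,0,0,0,0],[0,0,0,0,0,0]],
], gripper=-1, squeeze=15)

```text
t: 2.85
tool_pos: [0.3547, -0.307, 0.0226]
orientation: [-1.999, -2.424, -0.0]
force: [-0.6, 0.5, 1.2]
opening: 0.0395
gripper_force: 15.0
```

Call:
arm_command([
  [[0,0,2,0,0,0],[0,0,3.5,0,0,0],[0,0,3.5,0,0,0],[1.0,0.7,3,0,0,0],[2.5,1.8,0,0,0,0],[3.3,2.4,0,0,0,0],[3.3,2.4,0,0,0,0],[3.3,2.4,0,0,0,0],[3.3,2.4,0,0,0,0],[3.3,2.4,0,0,0,0],[3.3,2.4,0,0,0,0],[2.4,1.6,0,0,0,0]],
])

```text
t: 3.85
tool_pos: [0.6138, -0.1193, 0.1423]
orientation: [-1.997, -2.425, -0.001]
force: [0.9, -0.2, -0.2]
opening: 0.0396
gripper_force: 15.0
```

Call:
arm_command([
  [[0.96,0.56,0,0,0,0],[0,0,0,0,0,0],[0,0,0,0,0,0],[0,0,0,0,0,0]],
])

```text
t: 4.18
tool_pos: [0.6205, -0.117, 0.1422]
orientation: [-1.999, -2.423, 0.001]
force: [-0.2, -0.0, -0.8]
opening: 0.0396
gripper_force: 15.0
```

Call:
arm_command([
  [[0.05,0.05,-2,0,0,0],[0,0,-3,0,0,0],[0,0,-2.5,0,0,0],[0,0,-1.2,0,0,0],[0,0,-0.6,0,0,0],[0,0,-0.4,0,0,0],[0,0,-0.2,0,0,0],[0,0,0,0,0,0],[0,0,0,0,0,0]],
])

```text
t: 4.93
tool_pos: [0.6228, -0.1163, 0.0453]
orientation: [1.997, 2.422, 0.001]
force: [0.8, -0.1, 0.4]
opening: 0.0396
gripper_force: 15.0
```

Call:
arm_command([
  [[0,0,0,0,0,0],[0,0,0,0,0,0],[0,0,0,0,0,0],[0,0,0,0,0,0],[0,0,0,0,0,0],[0,0,0,0,0,0],[0,0,0,0,0,0],[0,0,0,0,0,0]],
], gripper=1)

```text
t: 5.6
tool_pos: [0.6218, -0.1159, 0.0436]
orientation: [-1.999, -2.424, 0.0]
force: [-0.4, -0.3, -0.9]
opening: 0.0887
gripper_force: 0.0
```

Call:
arm_command([
  [[0,0,1.5,0,0,0],[0,0,3,0,0,0],[0,0,4,0,0,0],[-1,-0.4,3,0,0,0],[-2.5,-1,0,0,0,0],[-3.5,-1.4,0,0,0,0],[-3.5,-1.4,0,0,0,0],[-3.5,-1.4,0,0,0,0],[-3,-1.25,0,0,0,0],[-1.6,-0.7,0,0,0,0],[0,0,0,0,0,0],[0,0,0,0,0,0]],
])

```text
t: 6.6
tool_pos: [0.4357, -0.1919, 0.159]
orientation: [2.0, 2.421, 0.001]
force: [-0.2, 0.2, 0.6]
opening: 0.0926
gripper_force: 0.0
```

```bash
python3 - <<'E'
from h import *
s=monitor.read_state();print(s['tool_pos'],s['q'])
im=snap('side','s1');t=snap('top','t1')
# side crop around rail, top crop
A=cv2.resize(im[90:250,190:350],(600,600),interpolation=cv2.INTER_CUBIC)
cv2.imwrite('pics/s1c.png',A)
E
```

```text
[ 0.43565343 -0.19189964  0.15904709] [-5.22871194e-01 -1.76493947e-01  1.89980981e+00  2.47780136e-04
  1.41704900e+00 -7.12718525e-01]
```

View pics/s1c.png

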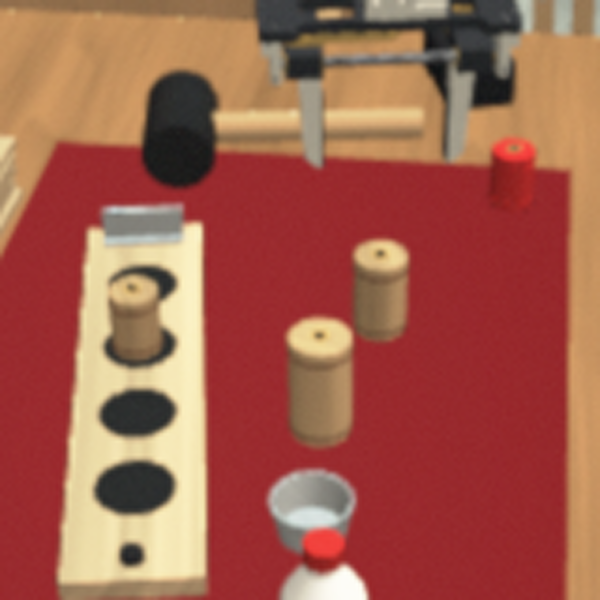

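The second foot stands upright on the pad next to the stop's, with its insert at crop (131,288). The arm is clear above the third foot.

Call:
arm_command([
  [[0,0,-2,0,0,0],[0,0,-3.5,0,0,0],[0,0,-3.5,0,0,0],[0,0,-2.2,0,0,0],[0,0,-1,0,0,0],[0,0,0,0,0,0],[0,0,0,0,0,0]],
])

```text
t: 7.28
tool_pos: [0.4365, -0.1912, 0.037]
orientation: [-1.997, -2.424, -0.0]
force: [0.6, -0.2, 0.5]
opening: 0.0929
gripper_force: 0.0
```

Call:
arm_command([
  [[0,0,0,0,0,0],[0,0,0,0,0,0],[0,0,0,0,0,0],[0,0,0,0,0,0],[0,0,0,0,0,0],[0,0,0,0,0,0],[0,0,0,0,0,0],[0,0,0,0,0,0],[0,0,0,0,0,0],[0,0,0,0,0,0],[0,0,0,0,0,0],[0,0,0,0,0,0]],
], gripper=-1)

```text
t: 8.28
tool_pos: [0.4358, -0.1915, 0.0367]
orientation: [-1.999, -2.424, 0.0]
force: [0.4, -0.4, 1.4]
opening: 0.0436
gripper_force: 15.0
```

```bash
python3 - <<'E'
from h import *
print(atz('side',[(190+131/3.75-.4,90+288/3.75-.4)],.076))
E
```

```text
[[ 0.62269855 -0.11429016  0.076     ]]
```

Call:
arm_command([
  [[0,0,2,0,0,0],[0,0,3.5,0,0,0],[0,0,3.5,0,0,0],[0,0,3,0,0,0],[1.5,1.4,0,0,0,0],[2.7,2.5,0,0,0,0],[2.7,2.5,0,0,0,0],[2.7,2.5,0,0,0,0],[2.7,2.5,0,0,0,0],[2.7,2.5,0,0,0,0],[1.3,1.4,0,0,0,0],[0.55,0.6,0,0,0,0]],
])

```text
t: 9.28
tool_pos: [0.6056, -0.0298, 0.156]
orientation: [-1.995, -2.426, -0.001]
force: [0.3, -0.2, -0.8]
opening: 0.0433
gripper_force: 15.0
```

Call:
arm_command([
  [[0,0,-2,0,0,0],[0,0,-2.5,0,0,0],[0,0,-2,0,0,0],[0,0,-1,0,0,0],[0,0,0,0,0,0],[0,0,0,0,0,0]],
])

```text
t: 9.78
tool_pos: [0.6037, -0.0329, 0.0815]
orientation: [-1.999, -2.422, 0.001]
force: [0.1, -0.2, -0.3]
opening: 0.0433
gripper_force: 15.0
```

Call:
arm_command([
  [[0.1,0,-1.2,0,0,0],[0,0,-0.7,0,0,0],[0,0,-0.3,0,0,0],[0,0,-0.2,0,0,0],[0,0,0,0,0,0],[0,0,0,0,0,0],[0,0,0,0,0,0]],
])

```text
t: 10.37
tool_pos: [0.6056, -0.0325, 0.0581]
orientation: [1.998, 2.423, 0.001]
force: [-0.8, -0.1, -0.2]
opening: 0.044
gripper_force: 15.0
```

Call:
arm_command([
  [[0,0,0,0,0,0],[0,0,0,0,0,0],[0,0,0,0,0,0],[0,0,0,0,0,0],[0,0,0,0,0,0],[0,0,0,0,0,0],[0,0,0,0,0,0],[0,0,0,0,0,0]],
], gripper=1)

```text
t: 11.03
tool_pos: [0.6053, -0.0324, 0.0576]
orientation: [-1.999, -2.424, -0.0]
force: [-0.4, -0.0, 0.4]
opening: 0.0907
gripper_force: 0.0
```

Call:
arm_command([
  [[0,0,1.5,0,0,0],[0,0,3,0,0,0],[0,0,4,0,0,0],[0,0,2.5,0,0,0],[-2,-0.3,0,0,0,0],[-3.5,-0.6,0,0,0,0],[-3.5,-0.6,0,0,0,0],[-2.9,-0.5,0,0,0,0],[-1.6,-0.2,0,0,0,0],[-0.2,-0.1,0,0,0,0],[0,0,0,0,0,0]],
])

```text
t: 11.95
tool_pos: [0.4683, -0.0557, 0.1681]
orientation: [1.999, 2.422, 0.001]
force: [1.0, 0.9, -0.0]
opening: 0.0932
gripper_force: 0.0
```

Call:
arm_command([
  [[0,0,-2,0,0,0],[0,0,-3.5,0,0,0],[0,0,-3.3,0,0,0],[0,0,-2,0,0,0],[0,0,-1,0,0,0],[0,0,0,0,0,0],[0,0,0,0,0,0]],
])

```text
t: 12.53
tool_pos: [0.4691, -0.0554, 0.05]
orientation: [-1.998, -2.424, 0.0]
force: [0.1, -0.4, 0.6]
opening: 0.0929
gripper_force: 0.0
```

Call:
arm_command([
  [[0,0,0,0,0,0],[0,0,0,0,0,0],[0,0,0,0,0,0],[0,0,0,0,0,0],[0,0,0,0,0,0],[0,0,0,0,0,0],[0,0,0,0,0,0],[0,0,0,0,0,0],[0,0,0,0,0,0],[0,0,0,0,0,0],[0,0,0,0,0,0],[0,0,0,0,0,0]],
], gripper=-1)

```text
t: 13.53
tool_pos: [0.4683, -0.0555, 0.0497]
orientation: [1.999, 2.424, 0.0]
force: [-0.7, 0.1, 3.1]
opening: 0.0476
gripper_force: 15.0
```

Call:
arm_command([
  [[0,0,2,0,0,0],[0,0,3.5,0,0,0],[0,0,3.5,0,0,0],[0,0,2,0,0,0],[1,1,0,0,0,0],[2.5,2.2,0,0,0,0],[2.5,2.2,0,0,0,0],[2.5,2.2,0,0,0,0],[2.2,1.8,0,0,0,0],[1,0.9,0,0,0,0],[0.37,0.33,0,0,0,0],[0,0,0,0,0,0]],
])

```text
t: 14.53
tool_pos: [0.589, 0.0515, 0.1588]
orientation: [-1.996, -2.424, 0.001]
force: [0.5, -0.4, -2.4]
opening: 0.0479
gripper_force: 15.0
```

Call:
arm_command([
  [[0,0,-2,0,0,0],[0,0,-2.5,0,0,0],[0,0,-1.8,0,0,0],[0,0,-1,0,0,0],[0,0,0,0,0,0],[0,0,0,0,0,0]],
])

```text
t: 15.03
tool_pos: [0.5884, 0.0502, 0.0866]
orientation: [-1.999, -2.423, 0.001]
force: [1.1, -0.6, -0.3]
opening: 0.0476
gripper_force: 15.0
```

Call:
arm_command([
  [[0.05,0.05,-0.8,0,0,0],[0,0,-0.4,0,0,0],[0,0,-0.3,0,0,0],[0,0,-0.1,0,0,0],[0,0,0,0,0,0],[0,0,0,0,0,0],[0,0,0,0,0,0]],
])

```text
t: 15.62
tool_pos: [0.5897, 0.0514, 0.0709]
orientation: [1.998, 2.424, 0.0]
force: [0.6, -0.8, -0.7]
opening: 0.0476
gripper_force: 15.0
```

Call:
arm_command([
  [[0,0,0,0,0,0],[0,0,0,0,0,0],[0,0,0,0,0,0],[0,0,0,0,0,0],[0,0,0,0,0,0],[0,0,0,0,0,0],[0,0,0,0,0,0],[0,0,0,0,0,0]],
], gripper=1)

```text
t: 16.28
tool_pos: [0.5895, 0.0513, 0.0707]
orientation: [1.999, 2.424, -0.0]
force: [0.1, 0.1, -0.8]
opening: 0.0919
gripper_force: 0.0
```

Call:
arm_command([
  [[0,0,1.5,0,0,0],[0,0,3.5,0,0,0],[0,0,4,0,0,0],[0,0,4,0,0,0],[-1.5,1.6,0,0,0,0],[-2.6,2.7,0,0,0,0],[-2.6,2.7,0,0,0,0],[-2.6,2.7,0,0,0,0],[-2.6,2.7,0,0,0,0],[-2.6,2.7,0,0,0,0],[-2.6,2.7,0,0,0,0],[-2.6,2.7,0,0,0,0]],
])

```text
t: 17.28
tool_pos: [0.3911, 0.2573, 0.2008]
orientation: [1.999, 2.423, 0.001]
force: [0.0, 0.2, 0.4]
opening: 0.093
gripper_force: 0.0
```

Call:
arm_command([
  [[-1.7,2.1,0,0,0,0],[-0.97,1.3,0,0,0,0],[0,0,0,0,0,0],[0,0,0,0,0,0],[0,0,0,0,0,0]],
])

```text
t: 17.7
tool_pos: [0.3662, 0.2899, 0.2007]
orientation: [1.998, 2.424, -0.0]
force: [0.3, -0.5, 0.0]
opening: 0.0929
gripper_force: 0.0
```

Call:
arm_command([
  [[-0.05,0,-2,0,0,0],[0,0,-3.5,0,0,0],[0,0,-3.5,0,0,0],[0,0,-3.5,0,0,0],[0,0,-3,0,0,0],[0,0,-1.8,0,0,0],[0,0,-1,0,0,0],[0,0,-0.4,0,0,0],[0,0,0,0,0,0],[0,0,0,0,0,0]],
])

```text
t: 18.53
tool_pos: [0.3666, 0.2906, 0.0149]
orientation: [1.999, 2.423, 0.003]
force: [-0.4, 0.0, 0.7]
opening: 0.0927
gripper_force: 0.0
```

Call:
arm_command([
  [[0,0,0,0,0,0],[0,0,0,0,0,0],[0,0,0,0,0,0],[0,0,0,0,0,0],[0,0,0,0,0,0],[0,0,0,0,0,0],[0,0,0,0,0,0],[0,0,0,0,0,0],[0,0,0,0,0,0],[0,0,0,0,0,0],[0,0,0,0,0,0],[0,0,0,0,0,0]],
], gripper=-1)

```text
t: 19.53
tool_pos: [0.3652, 0.2903, 0.0136]
orientation: [-1.999, -2.424, 0.0]
force: [-0.7, -0.3, 0.0]
opening: 0.0358
gripper_force: 15.0
```

Call:
arm_command([
  [[0,0,2,0,0,0],[0,0,4,0,0,0],[0,0,4,0,0,0],[0,0,4,0,0,0],[0,0,4,0,0,0],[1,-1.8,0,0,0,0],[1.7,-3.06,0,0,0,0],[1.7,-3.06,0,0,0,0],[1.7,-3.06,0,0,0,0],[1.7,-3.06,0,0,0,0],[1.7,-3.06,0,0,0,0],[1.7,-3.06,0,0,0,0]],
])

```text
t: 20.53
tool_pos: [0.4778, 0.0871, 0.1937]
orientation: [1.999, 2.424, 0.0]
force: [0.2, 0.7, 0.1]
opening: 0.0359
gripper_force: 15.0
```

Call:
arm_command([
  [[1.7,-3.06,0,0,0,0],[1.7,-3.06,0,0,0,0],[1.7,-3.06,0,0,0,0],[1.7,-3.06,0,0,0,0],[1.7,-3.06,0,0,0,0],[1.7,-3.06,0,0,0,0],[1.7,-3.06,0,0,0,0],[1.7,-3.06,0,0,0,0],[1.4,-2.5,0,0,0,0],[1.0,-1.8,0,0,0,0],[0,0,0,0,0,0],[0,0,0,0,0,0]],
])

```text
t: 21.53
tool_pos: [0.6371, -0.1999, 0.1927]
orientation: [-2.0, -2.421, 0.0]
force: [-0.3, 0.1, 0.7]
opening: 0.0353
gripper_force: 15.0
```

Target z is 0.0345: descend to about 0.052 first, then finish.

Call:
arm_command([
  [[0,0,-2,0,0,0],[0,0,-3.5,0,0,0],[0,0,-3.5,0,0,0],[0,0,-3,0,0,0],[0,0,-1.5,0,0,0],[0,0,-0.6,0,0,0],[0,0,0,0,0,0],[0,0,0,0,0,0]],
])

```text
t: 22.2
tool_pos: [0.6383, -0.199, 0.0546]
orientation: [1.997, 2.423, 0.001]
force: [0.3, -0.3, 0.3]
opening: 0.0358
gripper_force: 15.0
```

Call:
arm_command([
  [[0,0,-0.8,0,0,0],[0,0,-0.5,0,0,0],[0,0,-0.3,0,0,0],[0,0,-0.1,0,0,0],[0,0,0,0,0,0],[0,0,0,0,0,0],[0,0,0,0,0,0]],
])

```text
t: 22.78
tool_pos: [0.6374, -0.1992, 0.0359]
orientation: [1.999, 2.423, 0.0]
force: [-0.9, 0.2, -0.5]
opening: 0.0358
gripper_force: 15.0
```

Call:
arm_command([
  [[0,0,-0.15,0,0,0],[0,0,0,0,0,0],[0,0,0,0,0,0],[0,0,0,0,0,0]],
])

```text
t: 23.12
tool_pos: [0.6373, -0.199, 0.0341]
orientation: [-1.999, -2.424, -0.0]
force: [-0.3, 0.2, -0.9]
opening: 0.0357
gripper_force: 15.0
```

Call:
arm_command([
  [[0,0,0,0,0,0],[0,0,0,0,0,0],[0,0,0,0,0,0],[0,0,0,0,0,0],[0,0,0,0,0,0],[0,0,0,0,0,0],[0,0,0,0,0,0],[0,0,0,0,0,0]],
], gripper=1)

```text
t: 23.78
tool_pos: [0.6373, -0.199, 0.0341]
orientation: [-1.999, -2.424, 0.0]
force: [0.1, -0.4, -0.0]
opening: 0.0841
gripper_force: 0.0
```

Call:
arm_command([
  [[0,0,1,0,0,0],[0,0,3,0,0,0],[0,0,4,0,0,0],[0,0,4,0,0,0],[0,0,4,0,0,0],[-2.5,-2.5,2,0,0,0],[-2.5,-2.5,0,0,0,0],[-2.5,-2.5,0,0,0,0],[-2.5,-2.5,0,0,0,0],[-2.5,-2.5,0,0,0,0],[-2.5,-2.5,0,0,0,0],[0,0,0,0,0,0]],
])

```text
t: 24.78
tool_pos: [0.4833, -0.3534, 0.2153]
orientation: [2.004, 2.419, -0.004]
force: [0.9, 1.0, 0.3]
opening: 0.0929
gripper_force: 0.0
```

```bash
python3 - <<'E'
from h import *
a=snap('top','t2')[110:260,130:400];b=snap('side','s2')[90:330,190:350]
cv2.imwrite('pics/t2c.png',cv2.resize(a,(800,444),interpolation=cv2.INTER_CUBIC))
cv2.imwrite('pics/s2c.png',cv2.resize(b,(400,600),interpolation=cv2.INTER_CUBIC))
E
```

```text
(no output)
```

View pics/t2c.png

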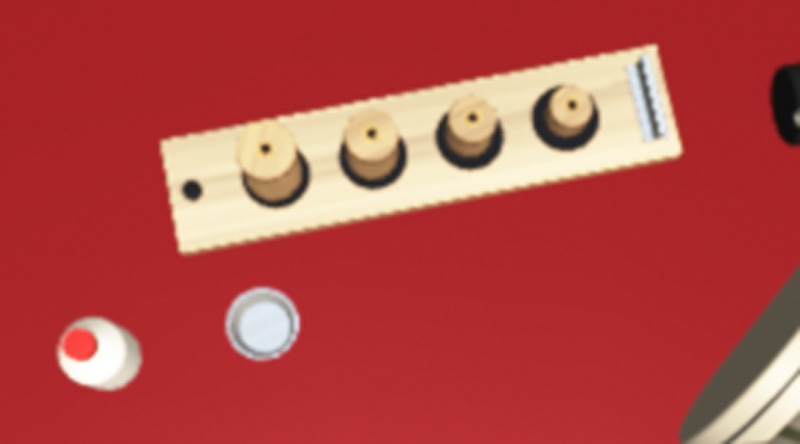

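View pics/s2c.png

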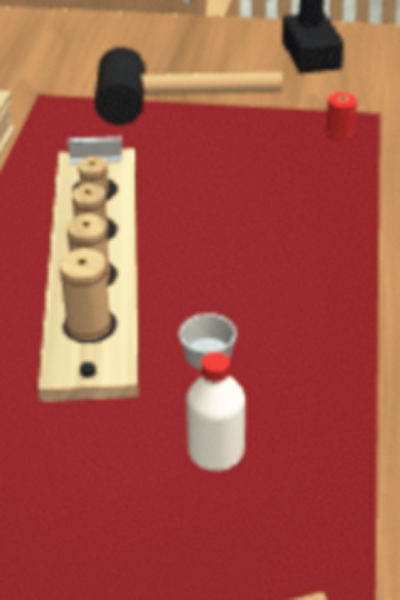

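All four feet stand upright on their pads in the right order, and the bottle hasn't moved. In the top crop the inserts are at (265,149), (371,133), (472,118) and (572,105). One check of the centring, then I'll hand it in.

```bash
python3 - <<'E'
from h import *
k=800/270
a=[(265,149),(371,133),(472,118),(572,105)];pads=np.array([(.5893,.0502),(.6053,-.0331),(.6216,-.1168),(.6378,-.2002)])
e=[1e3*(atz('top',[(130+u/k-.3,110+v/k-.3)],z)[0,:2]-p) for (u,v),z,p in zip(a,(.108,.092,.076,.06),pads)]
print(np.round(e,1))
if np.linalg.norm(e,axis=1).max()<8: print(ticket.close_job())
E
```

```text
[[ 0.3  1.6]
 [ 1.   0.9]
 [ 1.1  1.6]
 [-0.  -0.1]]
the job is handed in; nothing more can be done
None
```

The job is handed in: all four feet stand upright on their pads in order of height from the steel stop, each within about 2 mm of its pad's centre by the final top-view check, and the glue bottle still stands where it was.

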